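Raise the drum rest and slide the drum home

TASK

On the drum maker's bench a wooden cradle holds a small drum lying on its side and, at one end, a sprung rest folded in over the trough. With the fingers, push the rest's yellow bar outwards past its snap point and press it firmly home against its stop for a moment (about 12 N), then slide the drum along the cradle, without lifting it, until its end bears on the pad, press it there firmly for a moment too (about 10 N on the pad) and let go. Never load the rest with more than 35 N, never shove the rest over with the drum, and leave the paint can, mallet and wood offcut where they are.

Things in the scene. Friction and masses are not known exactly. Their poses are not given: they have to be found in the camera images.
- cradle: Fixed wooden cradle: board 500 x 170 x 18 mm with two low rails (430 mm long, inner edges 70 mm apart, tops 36 mm above the bench) forming a trough. Origin on the bench; z up, x along the trough towards the rest's end, y across. The board spans x = -255 to +245 mm; the rest's hinge axis runs along y at x = +200, z = 30 mm.
- rest: The sprung rest: two steel legs (10 x 12 mm) 126 mm apart, a yellow round crossbar across their tops, a wooden slat with a black rubber pad lower down; 0.3 kg. Origin in the middle of the hinge axis; z along the legs to the bar, y along the hinge; its axes are parallel to the cradle's when up. Folded, the legs lean 0.873 rad (50 deg) towards the drum; up, they are vertical on a hard stop.
- rest_bar (a point): Middle of the yellow crossbar (140 mm long, 22 mm thick), 150 mm from the hinge axis. Folded: 115 mm inward of the hinge and 126 mm above the bench; up: right above the hinge, 180 mm above the bench. Push it from its drum side (towards cradle +x), following the arc.
- rest_pad (a point): Centre of the face of the rubber pad (100 mm wide, 44 mm high) that the drum bears on. When the rest is up it is 18 mm on the drum side of the hinge axis, 85 mm above the bench, and faces the drum.
- drum: Loose wooden drum, about 0.5 kg (0.35 to 0.65), lying along the trough: 130 mm long, brass hoops 112 mm in diameter at both ends, shell 102 mm. Origin on its axis at mid-length, about 80 mm above the bench; its x axis runs along the drum towards the rest. Too wide to grasp: push its back end level, at about axis height; sliding takes about 2 to 6 N.
- drum_front (a point): Centre of the drum's end face that looks at the rest (65 mm from its origin).
- drum_back (a point): Centre of the drum's other end face, the one to push (65 mm from its origin).
- paint_can: Bystander: can of paint, 84 mm across, 100 mm tall, upright; origin at the centre of its foot. Leave alone.
- mallet: Bystander: hammer-shaped mallet, 260 mm long, yellow handle, lying on the bench. Leave alone.
- offcut: Bystander: wood block 100 x 50 x 35 mm lying flat; origin at the centre of its underside. Leave alone.
- rest_hinge (a point): Middle of the rest's hinge axis. An over-centre spring pulls the rest to the nearer stop: the balance point is at a lean of about 0.4 rad, beyond which it snaps upright by itself and stays. Folded it resists with about 0.85 N m (some 9 N of level push at the bar), less towards the balance point; up, the spring holds it with about 0.7 N m.
Mind the look-alikes: they are no part of the job. Leave any green or red look-alike of the drum alone.

How it is judged (in metres and radians):
On the way, in this order (a step that is already met when the one before it is completed fails the run):
1. the rest has snapped up and the fingers press it home on its outer stop with more than 6 N (angle between rest's own z axis and vertical below 0.045 rad and contact force between the fingers and rest above 6 N), for 0.2 s.
2. the drum is pressed against the pad of the upright rest with more than 4 N (angle between rest's own z axis and vertical below 0.045 rad and contact force between drum and rest above 4 N), for 0.2 s.
At the end, for the whole second after the job is handed in: The rest stands up on its outer stop (legs within 0.045 rad of vertical), the drum lies at rest in the trough (axis 70 to 90 mm above the bench, within 12 mm of the middle and 0.1 rad of the trough's direction) with its front end within 4 mm of the pad (angle between rest's own z axis and vertical below 0.045 rad and x of drum_front in the frame of rest_pad above -0.004 m and y of drum in the frame of cradle between -0.012 and 0.012 m and height (world z) of drum between 0.07 and 0.09 m and angle between the x axis of drum and the x axis of cradle, either way round below 0.1 rad and linear speed of drum below 0.01 m/s); the robot touches nothing.
It fails at once if the rest is loaded with more than 35 N (contact force between rest and anything else above 35 N).
It fails at once if the drum shoves the rest while it is not up (contact force between drum and rest above 1 N and angle between rest's own z axis and vertical above 0.12 rad).
It fails at once if the drum is lifted out of the trough (height (world z) of drum above 0.105 m).
It fails at once if the paint can, the mallet or the offcut is moved more than 15 mm (distance of any of paint_can, mallet, offcut from where it was at the start of the episode above 0.015 m).
It also fails if it takes over 72 s, if anything falls off the work surface, if the arm or the gripper's body presses on something with over 40 N, if the wrist force passes 120 N, or if a joint passes its speed limit or range.

ROBOT

A 6-joint arm with a two-finger parallel gripper is mounted at the origin on the work surface. World frame = base frame: x ahead of the robot, y to its left, z up, the work surface at z = 0. Lengths are in mm, angles in rad, forces in N, time in s.
With the tool pointing down it reaches from about 350 to 725 mm from the base axis. Payload 4.3 kg.
Tool frame: the origin (TCP) lies midway between the tips of the shut fingers; the grasp point (between the pads) lies 19 mm behind it; z points along the fingers, y is the line along which they close (so a half turn about z gives the same grasp; the last joint's range is limited). The gripper opens to 85 mm and grips with 20 to 120 N. Pads are 22 mm wide; open, the fingers measure 114 mm over their backs; the gripper's body (76 mm by 85 mm) begins 54 mm behind the grasp point. The pads swing forward as they close: fully open they stand 13 mm farther back than shut.
Start: joints at [-1.446, 0.377, 0.081, 1.274, 0, 1.46], TCP at [133.781, -559.258, 231.329] pointing down, gripper open.
Joint ranges: [-2.72, 2.72], [-0.84, 1.66], [-1.02, 1.22], [-1.77, 2.12], [-1.37, 1.28], [-3.14, 3.14]. Speed limits (rad/s): [2.57, 2.57, 3.14, 3.14, 3.14, 3.14].

INTERFACE

Orientations are given as a rotation vector (axis times angle).
In Python, from cell import bot gives the robot as it stands. Calls block until the motion is done:
- bot.reach(position, orientation): joint-space move of the TCP to a pose.
- bot.movel(position, rotation=None, max_speed=150, threshold=None): straight line of the TCP; rotation=None keeps the orientation; max_speed is the mean speed in mm/s. With threshold (N) it stops when the force on the tool has changed by that much, and returns True; else False.
- bot.move_joints(angles): joint-space move.
- bot.release() and bot.gripper_close(effort=None): open the fingers fully, or close them until they stop; effort is the grip in N (None keeps the last).
- bot.hold(seconds).
- bot.solve_ik(position, orientation): joint angles nearest the present ones, or None.
- bot.read_state(): the state.
- bot.snapshot(name): name is "side" or "top" or "wrist"; returns a dict with "pixels" (400x640x3 uint8, blue, green, red), "z_map" (400x640 float32, mm along the optical axis (not along the pixel's ray), 0 where there is no reading), "mtx" (3x3 intrinsics, pixels), "rvec" (rotation vector, rad) and "tvec" (3), from world to camera coordinates, as OpenCV has them. Camera axes: x right, y down, z forward; pixel columns grow to the right and rows downward; lengths in mm; the calibration is good to about 2 mm. A picture is of the moment at which its call begins.
A pose or a line that the arm cannot do raises bot.Unreachable and nothing moves.
- bot.sign_off(): hands the job in; it is judged then, once.
The state is a dict: "clock": time; "qpos": joint angles; "joint_vel": joint speeds; "joint_torque": joint torques, N m; "eef_pos": TCP position; "tcp_rot": TCP orientation; "wrist_force": force on the tool from outside, world axes, zero at the start; "ft_torque": the same for the moment, N m; "gripper_width": opening from 0.0 (shut) to 1.0 (fully open); "gripper_force": force on a finger pad.
Only numpy, scipy, OpenCV 4.12 (cv2) and the standard library are available. Lean on these libraries where they do the work, as an engineer would, in place of code of your own. Each camera call takes 0.05 s, during which the arm holds its last target. There are 200 camera calls.

## Working session

There is one attempt and no reset: what is moved stays moved. The work goes in short steps, each a Python script; the robot and the scene stay as the last script left them, time stands still between calls to the robot, and variables do not carry over. Pictures are saved under pics/ and viewed, at most 10 in all, crops included, and the job is handed in when it is done.

```bash
mkdir -p pics; cat > h.py <<'E'
import numpy as np, cv2
from cell import bot
def snap(n,save=None):
    s=bot.snapshot(n)
    if save: cv2.imwrite('pics/'+save,s['pixels'])
    return s
def cloud(s):
    R=cv2.Rodrigues(np.array(s['rvec'],float))[0];t=np.array(s['tvec'],float).ravel();K=np.array(s['mtx'])
    z=s['z_map'].astype(float);v,u=np.mgrid[:z.shape[0],:z.shape[1]]
    c=np.stack([(u-K[0,2])/K[0,0]*z,(v-K[1,2])/K[1,1]*z,z],-1)
    P=(c-t)@R; P[z==0]=np.nan
    return P
E
python3 - <<'E'
from h import *
a=snap('top','t0.png');b=snap('side','s0.png')
np.savez('s0.npz',tp=cloud(a),ti=a['pixels'],sp=cloud(b),si=b['pixels'])
s=bot.read_state();print(s['clock'],s['tcp_rot'])
E
```

```text
0.1 [-3.11810865e+00 -3.67701178e-01  6.30231974e-05]
```

View pics/t0.png

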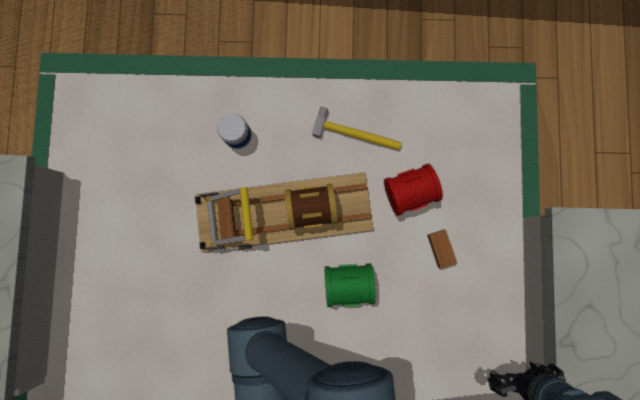

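View pics/s0.png

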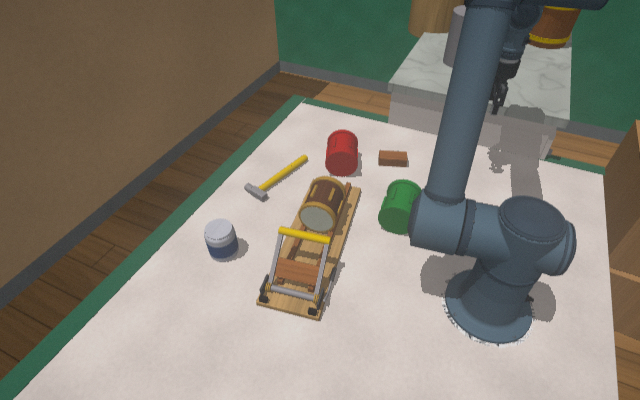

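The top view shows the rest's yellow bar at about (246,213), the brown drum at (311,207), and the cradle board from (197,205) to (370,205). The can is at (235,131), the mallet at (355,133) and the offcut at (441,249). The side view agrees: the rest is folded over the trough. Next I'll measure these.

```bash
python3 - <<'E'
from h import *
d=np.load('s0.npz')
P=d['tp'];I=d['ti'];hsv=cv2.cvtColor(I,cv2.COLOR_BGR2HSV)
for n,(u,v) in dict(bar=(246,213),drum=(311,207),can=(235,128),hammer=(355,133),off=(441,249),red=(413,189),green=(350,285),table=(150,250)).items(): print(n,P[v,u].round(0))
Z=P[...,2]
# board: height ~18/36 within region
m=np.zeros(Z.shape,bool);m[165:260,190:380]=1
b=m&(Z>10)&(Z<45)
bb=cv2.morphologyEx(b.astype(np.uint8),cv2.MORPH_OPEN,np.ones((3,3)))>0
print('board rect',cv2.minAreaRect(P[m&(Z>8)&(Z<200)][:,:2].astype(np.float32)))
# yellow bar
for k in 'ts':
    Q=d[k+'p'];h=cv2.cvtColor(d[k+'i'],cv2.COLOR_BGR2HSV)
    y=(h[...,0]>20)&(h[...,0]<33)&(h[...,1]>180)&(h[...,2]>120)&(Q[...,2]>90)&(Q[...,2]<200)
    mm=np.zeros(y.shape,bool)
    if k=='t': mm[180:250,230:262]=1
    else: mm[220:250,270:335]=1
    p=Q[y&mm];print(k,len(p),p.mean(0).round(1),p.max(0).round(1),p.min(0).round(1)); c,s_,r=cv2.minAreaRect(p[:,:2].astype(np.float32));print(c,s_,r)
# drum points z>100
w=m&(Z>95)&(Z<150); w[:,:270]=0
print('drum',w.sum(),cv2.minAreaRect(P[w][:,:2].astype(np.float32)),np.nanmax(Z[w]))
from scipy.spatial.transform import Rotation as R
print(R.from_rotvec(bot.read_state()['tcp_rot']).as_matrix().round(3))
E
```

```text
bar [484.  82. 138.]
drum [504. -87. 130.]
can [719. 128. 102.]
hammer [ 732. -207.   28.]
off [ 403. -454.   34.]
red [ 562. -360.  107.]
green [ 303. -195.  108.]
table [378. 381.  -4.]
board rect ((518.0994262695312, 12.72125244140625), (234.61862182617188, 529.41943359375), 11.305095672607422)
t 335 [483.   83.  135.7] [549.6  98.4 142.3] [416.   66.5 127.4]
(482.6007995605469, 83.98356628417969) (134.89796447753906, 18.25566864013672) 7.8830885887146
s 339 [479.4  88.1 133.6] [550.4 104.1 140.6] [413.7  70.1 123.9]
(482.34808349609375, 86.18392944335938) (137.67782592773438, 18.567245483398438) 9.153938293457031
drum 1790 ((510.91107177734375, -83.9921646118164), (106.56465148925781, 131.96182250976562), 8.828523635864258) 141.10524442500275
[[ 0.973  0.233 -0.   ]
 [ 0.233 -0.973  0.002]
 [ 0.    -0.002 -1.   ]]
```

```bash
python3 - <<'E'
from h import *
d=np.load('s0.npz');P=d['tp'];Z=P[...,2]
m=np.zeros(Z.shape,bool);m[165:260,190:380]=1
# board+rails only, largest component, away from steep steps
for lo,hi in((12,42),(10,150)):
    b=(m&(Z>lo)&(Z<hi)).astype(np.uint8)
    b=cv2.morphologyEx(b,cv2.MORPH_OPEN,np.ones((3,3)))
    n,l,st,_=cv2.connectedComponentsWithStats(b)
    keep=np.isin(l,[i for i in range(1,n) if st[i,4]>300])
    print([tuple(np.round(q,1)) if not np.isscalar(q) else round(q,2) for q in cv2.minAreaRect(P[keep][:,:2].astype(np.float32))])
# drum: brown surface ridge line per depth>110
w=m&(Z>100)&(Z<150);w[:,:275]=0
w=cv2.erode(w.astype(np.uint8),np.ones((3,3)))>0
q=P[w];print(q.mean(0),len(q))
e=np.array([-np.sin(np.radians(8.8)),np.cos(np.radians(8.8))])
x=q[:,:2]@e;print('drum ends along e',np.percentile(x,[0.5,99.5]),'bar',np.array([482.5,85])@e)
E
```

```text
[(np.float64(495.4), np.float64(-4.3)), (np.float64(176.1), np.float64(500.5)), 9.15]
[(np.float64(495.4), np.float64(-4.3)), (np.float64(177.2), np.float64(500.4)), 8.86]
[508.54406394 -84.34730585 124.9799543 ] 1474
drum ends along e [-223.14917106  -99.53126891] bar 10.183746415908608
```

```bash
cat >> h.py <<'E'
from scipy.spatial.transform import Rotation as Rn
A=np.radians(9.0);EX=np.array([-np.sin(A),np.cos(A),0]);EY=np.array([-np.cos(A),-np.sin(A),0]);O=np.array([494.6,.6,0])
def W(x,y,z): return O+x*EX+y*EY+np.array([0,0,z])
def ori(sg=1):
    y=sg*EY;z=np.array([0,0,-1.]);return Rn.from_matrix(np.stack([np.cross(y,z),y,z],1)).as_rotvec()
def rep():
    s=bot.read_state();p=np.array(s['eef_pos'])-O
    print('t',round(s['clock'],2),'cr',np.round([p@EX,p@EY,p[2]],1),'F',np.round([np.dot(s['wrist_force'],EX),np.dot(s['wrist_force'],EY),s['wrist_force'][2]],1))
E
python3 - <<'E'
from h import *
for sg in(1,-1):print(sg,bot.solve_ik(W(30,0,230),ori(sg)))
bot.gripper_close(40)
q=bot.solve_ik(W(30,0,230),ori(-1));q2=bot.solve_ik(W(30,0,230),ori(1))
sg=min([(abs(v[5]),k) for v,k in((q,-1),(q2,1)) if v is not None])[1];print('use',sg)
bot.reach(W(30,0,230),ori(sg));rep()
snap('wrist','w1.png');snap('side','s1.png')
E
```

```text
1 [-0.06769431  0.20697863 -0.15587779  1.20793991  0.         -1.79557027]
-1 [-6.76943076e-02  2.06978629e-01 -1.55877791e-01  1.20793991e+00
  4.44089210e-16  1.34602239e+00]
use -1
t 3.31 cr [ 2.93e+01 -1.00e-01  2.30e+02] F [-0.4 -0.3 -0.6]
```

View pics/w1.png

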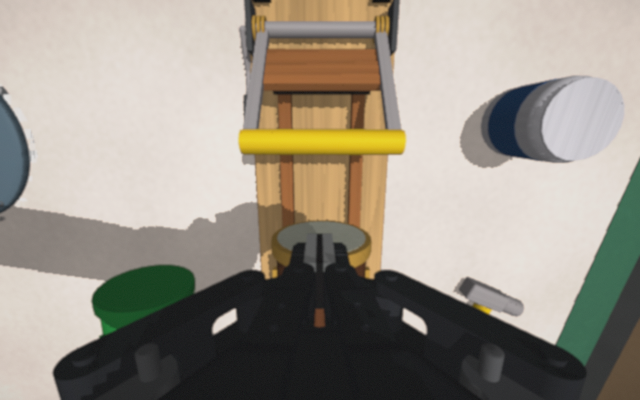

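View pics/s1.png

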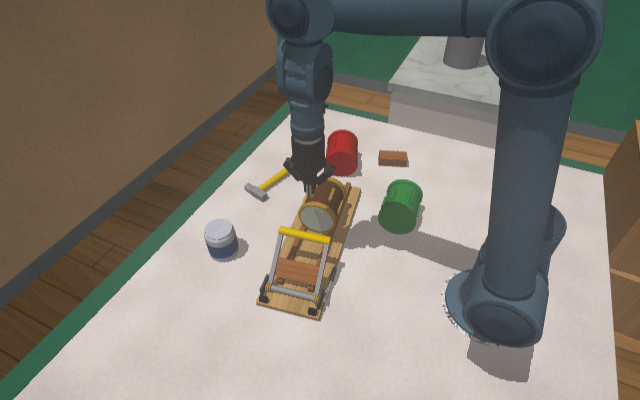

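The wrist view shows the tool lined up: the bar's middle is at (322,141), straight ahead of the shut fingers at (320,250), and the drum's front face is behind them. I'll descend and push the bar along its arc.

```bash
python3 - <<'E'
from h import *
bot.movel(W(30,0,112),max_speed=120);rep()
for th in(.873,.75,.62,.5,.4,.32,.2,.1):
    hit=bot.movel(W(200-150*np.sin(th)-24,0,30+150*np.cos(th)-14),max_speed=50,threshold=22);print(th,hit);rep()
    if hit: break
else:
    hit=bot.movel(W(195,0,166),max_speed=15,threshold=12);print('press',hit);rep()
    bot.hold(.5);rep()
snap('side','s2.png')
E
```

```text
t 4.54 cr [ 29.8  -0.6 112.7] F [ 0.3 -0.4  0.3]
0.873 False
t 5.32 cr [6.070e+01 1.000e-01 1.124e+02] F [-3.3  0.2  1.3]
0.75 False
t 5.83 cr [ 72.3   0.  126. ] F [-6.7  1.   1.4]
0.62 False
t 6.38 cr [ 87.1  -0.6 139.1] F [-8.4  2.2  4.7]
0.5 False
t 6.88 cr [104.4  -0.2 147.6] F [-1.3 -0.4  1. ]
0.4 False
t 7.33 cr [118.2   0.3 154. ] F [-0.6  0.6 -0.7]
0.32 False
t 7.72 cr [ 1.291e+02 -1.000e-01  1.585e+02] F [-0.5  0.5 -1.3]
0.2 False
t 8.23 cr [ 1.464e+02 -1.000e-01  1.631e+02] F [-0.3 -0.2 -0.5]
0.1 False
t 8.68 cr [161.3  -0.  165.3] F [0.1 0.4 0.4]
press True
t 9.94 cr [175.5   0.2 165.3] F [-1.3  0.   1.3]
t 10.44 cr [175.5   0.7 164.8] F [-2.2 -0.6  0.1]
```

View pics/s2.png

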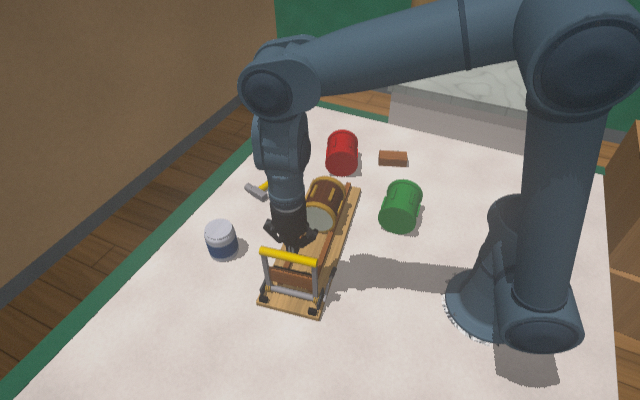

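The picture shows the rest upright, with the bar at about (288,256). The stop was triggered by the first impact and only about 2 N remains, so I'll press on in small steps.

```bash
cat >> h.py <<'E'
def press(x,z,goal,mx,step=.5):
    """advance in small steps until the steady force along +x reaches goal"""
    x0=x
    while x<x0+mx:
        x+=step; bot.movel(W(x,0,z),max_speed=10); bot.hold(.1)
        f=np.mean([(bot.hold(.02),-np.dot(bot.read_state()['wrist_force'],EX))[1] for _ in range(4)])
        print(round(x,1),round(f,1),end='; ')
        if f>goal: return x
E
python3 - <<'E'
from h import *
print(press(175.5,165,10.5,8));bot.hold(.4);rep()
E
```

```text
176.0 4.8; 176.5 6.1; 177.0 7.5; 177.5 8.7; 178.0 10.7; 178.0
t 12.97 cr [175.7   0.6 164.9] F [-9.5  2.1  2.9]
```

```bash
python3 - <<'E'
from h import *
bot.movel(W(140,0,165),max_speed=80)
bot.movel(W(120,0,230),max_speed=150)
bot.movel(W(-195,0,230),max_speed=200)
bot.movel(W(-195,0,77),max_speed=120);rep()
hit=bot.movel(W(-120,0,77),max_speed=50);rep()
hit=bot.movel(W(10,0,77),max_speed=60,threshold=18);print(hit);rep()
snap('side','s3.png')
E
```

```text
t 17.35 cr [-195.4   -0.6   77.8] F [ 0.3 -0.  -0. ]
t 19.0 cr [-120.1   -0.    77. ] F [-1.  -0.9  0.5]
False
t 21.32 cr [ 9.9  0.1 76.9] F [-2.8 -1.2  1.7]
```

View pics/s3.png

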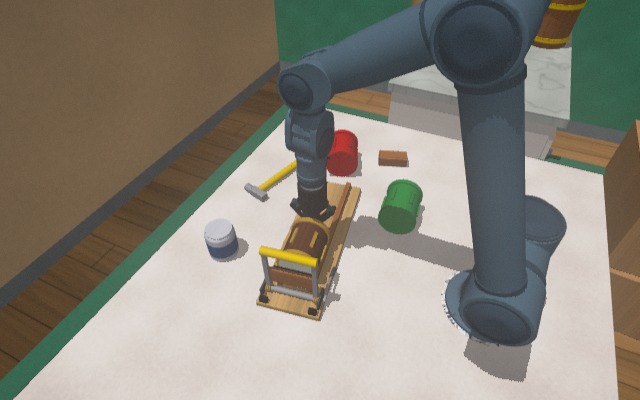

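The drum, at about (305,245), is sliding straight towards the upright rest. I'll go on gently and press it.

```bash
python3 - <<'E'
from h import *
hit=bot.movel(W(48,0,77),max_speed=12,threshold=9);print(hit);rep()
s=bot.read_state();x=(np.array(s['eef_pos'])-O)@EX
if hit: print(press(x,77,13.5,10));bot.hold(.5);rep()
E
```

```text
True
t 23.44 cr [35.3  0.4 76.7] F [-1.  -0.1  1.1]
35.8 4.7; 36.3 6.7; 36.8 8.7; 37.3 9.9; 37.8 11.4; 38.3 13.0; 38.8 14.9; 38.815837003831106
t 26.88 cr [35.1  0.5 77. ] F [-14.4   1.3   1.1]
```

```bash
python3 - <<'E'
from h import *
bot.movel(W(30,0,77),max_speed=15);bot.movel(W(-30,0,77),max_speed=60);bot.movel(W(-60,0,260),max_speed=150);rep()
a=snap('top');b=snap('side')
cv2.imwrite('pics/f.png',np.vstack([a['pixels'][90:300,180:480],b['pixels'][150:350,200:500]]))
P=cloud(a)-O;x=P@EX;y=P@EY;z=P[...,2]
w=(z>115)&(z<150)&(abs(y)<60)&(x>-40)&(x<185);print(np.nanpercentile(x[w],[1,50,99]),np.nanmean(y[w]))
w=(z>165)&(z<200)&(abs(y)<75)&(x>100)&(x<260);print(np.nanpercentile(x[w],[1,50,99]),np.nanmax(z[w]))
E
```

```text
t 30.16 cr [-59.7   0.5 259.1] F [ 0.4 -0.4  0.2]
[139.13407116 162.43271381 180.83627589] -3.6754466538743813
[188.53220488 196.76914663 208.99344722] 195.96165004577705
```

View pics/f.png

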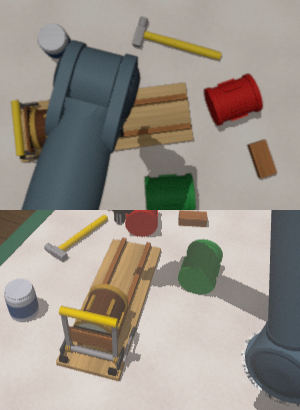

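The rest is up, with its bar at cradle x of about 198 mm. The drum's front end is at about 181 mm against the pad face at 182 mm, the fingers are clear and the bystanders haven't moved. I'll hand in.

```bash
python3 -c "
from cell import bot
print(bot.sign_off())"
```

```text
the job is handed in; nothing more can be done
None
```

I handed the job in at about 30 s: the rest is up and was pressed home with about 10 N, short of the 12 N asked but above the 6 N it's judged on. The drum was pressed onto the pad with roughly 10 N and now lies within about 1 mm of it, nothing else was moved, and no verdict came back.

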